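# Ready the sampling jar and set the spring tweezers to the marked gap

### The job

Get the bench ready for taking a glaze chip: stand the loose white sample jar upright on the bare grey spot of the low rack, so that it completes the neat row of jars. Then take the spring tweezers off their rest, hold both tips a few centimetres above the open mouth of that jar, and squeeze the legs until the thin pin on the moving leg stands level with the small cursor on the cross-bar. Finish holding the tweezers there with the gap steady (do not put them down or let go), and leave the other jars and everything else as they are.

Things in the scene. Friction and masses are not known exactly. Their poses are not given: they have to be found in the camera images.
- jar: the loose jar: open white ceramic cylinder, 48 mm outside diameter, 50 mm high, wall 3 mm, about 90 g; it starts alone on the bench in front of the rack (the side nearer the robot). Origin: centre of its underside, z up
- seat: the empty place in the row: flat grey spot, 44 mm across, on top of the rack; it can be any one of the row's four places. Origin: its centre on the rack's top
- rack: low white fixed rack, 100 mm deep (its x), 270 mm long (its y), flat top 30 mm above the bench, no rim or back. Four places in a row along its y through the centre line, 62 mm apart centre to centre. Origin: centre of its underside on the bench; its x points away from the robot, give or take 0.2 rad
- row_jar1: one of three jars already in the row, same as the loose jar; origin centre of its underside; stays where it is
- row_jar2: as row_jar1
- row_jar3: as row_jar1
- tweezers: steel spring tweezers, 182 mm long, about 85 g, lying flat on the rest, underside 25 mm above the bench. Two upright legs, 3 mm thick and 12 mm tall, spread from a hinge at the rear: the fixed leg on the +y side, the sprung moving leg on -y; tip gap 40 mm relaxed. Origin: underside, 85 mm ahead of the hinge, midway between the legs; x points to the tips, z up; mass centred within 15 mm of it
- thumb (a point): the place to squeeze, from above along the tweezers' y: midway between the dark 12 x 12 mm thumb pads on the legs' outer sides, 6 mm above the tweezers' origin. Outside width over the pads is about 34.5 mm relaxed and shrinks 0.53 mm for every mm that the pin moves; it takes about 3 N at first, 6 to 8 N at the marks
- rest: fixed rest under the tweezers: 150 x 70 mm base plate 4 mm thick, with two cross blocks 66 mm wide whose tops are 25 mm above the bench, at its own x -70 to -54 mm and 40 to 56 mm (the tweezers' thumb pads are over the open space between). Origin: centre of its underside on the bench; x points as the tweezers do
- leg (a joint): hinge of the moving leg, rad: 0 relaxed, grows as it is squeezed towards the fixed leg, 0.23 with the tips nearly shut. The pin moves 159 mm per rad
- cursor (a joint): where the cursor has been set on the cross-bar, m: the distance that the pin must move from its relaxed place to stand level with the cursor (so wanted leg = this / 0.159). Between 0.017 and 0.028 (tip gap 22 to 10 mm). It stays put by friction; do not move it
- cursor_mark (a point): top centre of the cursor: dark block 10 mm (along the tweezers' x) by 5 mm (along their y) by 4 mm, sitting on a 4 mm wide aluminium cross-bar that is fixed to the fixed leg 66 mm ahead of the tweezers' origin and passes over the moving leg; its y axis is that of the tweezers
- pin (a point): top of the pin: brass, 2 mm thick, standing on the moving leg just on the tips' side of the cross-bar (73 mm ahead of the tweezers' origin), top 21 mm above the underside
- tip_fixed (a point): tip of the fixed leg, 85 mm ahead of the tweezers' origin, 3 mm above the underside
- tip_leg (a point): tip of the moving leg, level with the other tip
- bowl: bystander: green-grey bowl, 110 mm across, 50 mm high
- brush: bystander: brush lying on the bench
- sherd1: bystander: green-grey sherd, 80 mm long, flat on the bench
- sherd2: bystander: reddish sherd, 80 mm long
- reagent: bystander: amber bottle, 52 mm diameter, 100 mm high
Mind the look-alikes: they are no part of the job. What is shaped like the jar but green or red is not meant.

How it is judged:
By the outcome, as a careful person would: the job done as asked, in the order asked, and still so for the second after the job is handed in, while the arm keeps its last pose, push and grip.
It also fails if it takes over 48 s, if anything falls off the work surface, if the arm or the gripper's body presses on something with over 40 N, if the wrist force passes 120 N, or if a joint passes its speed limit or range.

### The arm

A 6-joint arm with a two-finger parallel gripper is mounted at the origin on the work surface. World frame = base frame: x ahead of the robot, y to its left, z up, the work surface at z = 0. Lengths are in m, angles in rad, forces in N, time in s.
With the tool pointing down it reaches from about 0.275 to 0.85 m from the base axis. Payload 19 kg.
Tool frame: the origin (TCP) lies midway between the tips of the shut fingers; the grasp point (between the pads) lies 19 mm behind it; z points along the fingers, y is the line along which they close (so a half turn about z gives the same grasp; the last joint's range is limited). The gripper opens to 85 mm and grips with 20 to 120 N. Pads are 22 mm wide; open, the fingers measure 114 mm over their backs; the gripper's body (76 mm by 85 mm) begins 54 mm behind the grasp point. The pads swing forward as they close: fully open they stand 13 mm farther back than shut.
Start: joints at [1.137, 0.15, 1.437, -0, 1.554, -0.134], TCP at [0.17, 0.549, 0.231] pointing down, gripper open.
Joint ranges: [-2.8, 2.8], [-0.68, 2.1], [0.12, 2.68], [-1.39, 4.53], [0.16, 2.79], [-2.81, 2.81]. Speed limits (rad/s): [1.89, 1.89, 2.22, 3.01, 3.01, 3.01].

### API

Orientations are given as a 3x3 rotation matrix whose columns are the frame's x, y, z axes.
In Python, from bench import r, camera, order gives the robot as it stands. The module is installed in compiled form; this text tells all that it offers.
- The arm moves only by the tool arm_command, never from a script. Its argument "commands" is a list of rows, each a list of 5 numbers: the opening, from -1 (shut) to 1 (fully open), then the shift along the tool's x, y, z as a fraction of full scale, then the turn about the tool's z as a fraction of full scale. A call has 1 to 8 rows; each row shifts and turns the commanded pose from where the row before left it, along the tool's axes as they then stand; what a row does not reach is not made up. Full scale, the value 1, is 8 cm for a shift and pi rad for a turn. A row lasts 1/8 s, in which the tool goes at most 62.5 mm and 10.7 degrees, less where a joint would pass 70% of its speed; a pose out of reach is approached as far as the arm can. A call with a number of a shift or a turn outside -1 to 1 is refused whole. A call with a gripper value outside its range is refused whole. The fingers move at their own pace and stop on an object; "force" is the grip in N (left out, the last holds). Time passes only in rows, so rows that do not move let the fingers close. It gives the time, the measured TCP pose, the force, the opening and the grip force at its end, in the units of the state.
- r.read_state(): the state, without advancing time (a new reading comes with each control period).
- camera(name): name is "scene" or "side" or "wrist"; returns a dict with "img" (480x640x3 uint8, blue, green, red), "K" (3x3 intrinsics, pixels), "rvec" (rotation vector, rad) and "tvec" (3), from world to camera coordinates, as OpenCV has them; the wrist camera has in their place "tool_from_camera" (4x4, takes a point from camera to tool coordinates, whose origin is the TCP and whose axes are the flange's). Camera axes: x right, y down, z forward; pixel columns grow to the right and rows downward; lengths in m; the calibration is good to about 2 mm. The wrist camera is an equidistant fisheye: a pixel r from the principal point sees the ray r / f radians off the axis. A picture is of the moment at which its call begins: read the wrist's pose just before it. There is no depth.
- order.hand_in(): hands the job in; it is judged then, once.
The state is a dict: "t": time; "qpos": joint angles; "qvel": joint speeds; "joint_efforts": joint torques, N m; "eef_pos": TCP position; "tool_rot": TCP orientation; "contact_force": force on the tool from outside, world axes, zero at the start; "torque": the same for the moment, N m; "width": finger opening in m; "grip_force": force on a finger pad.
Only numpy, scipy, OpenCV 4.12 (cv2) and the standard library are available. Lean on these libraries where they do the work, as an engineer would, in place of code of your own. Each camera call takes 0.05 s, during which the arm holds its last target. There are 200 camera calls.

## Working session

There is one attempt and no reset: what is moved stays moved. The work goes in short steps, Python scripts to look and compute and a tool call to move; the robot and the scene stay as the last step left them, time stands still between calls to the robot, and variables do not carry over. Pictures are saved under pics/ and viewed, at most 10 in all, crops included, and the job is handed in when it is done.

Besides the shell and the picture viewer there is one more tool, called after ">>>" by a JSON object that holds its "api" and its "payload". arm_command: Moves the arm, as the interface text tells. Its arguments: {"type":"object","properties":{"commands":{"type":"array"},"force":{"type":"number"}},"required":["commands"]}

```bash
mkdir -p pics
python3 - <<'E'
from bench import r,camera
import cv2,numpy as np
s=r.read_state();print({k:np.round(v,3).tolist() for k,v in s.items()})
for n in("scene","side","wrist"):
    c=camera(n);cv2.imwrite(f"pics/{n}0.png",c["img"]);print(n,{k:np.round(v,4).tolist() for k,v in c.items() if k!="img"})
E
```

```text
{'t': 0.0, 'qpos': [1.137, 0.151, 1.438, 0.0, 1.554, -0.134], 'qvel': [-0.0, -0.001, -0.002, -0.0, -0.0, -0.0], 'joint_efforts': [0.006, -71.304, -57.091, 0.0, 0.008, -0.0], 'eef_pos': [0.17, 0.549, 0.231], 'tool_rot': [[-0.955, 0.295, -0.001], [0.295, 0.955, -0.001], [0.0, -0.001, -1.0]], 'contact_force': [-0.65, 0.296, 0.167], 'torque': [-0.003, -0.01, -0.027], 'grip_force': 0.0, 'width': 0.085}
scene {'K': [[534.2553, 0.0, 316.6877], [0.0, 534.2553, 231.8853], [0.0, 0.0, 1.0]], 'rvec': [1.4503, 2.2532, -0.7515], 'tvec': [0.1835, -0.3534, 1.5932]}
side {'K': [[500.1305, 0.0, 322.4912], [0.0, 500.1305, 242.293], [0.0, 0.0, 1.0]], 'rvec': [0.3339, -2.6857, 1.3138], 'tvec': [0.5352, 0.1115, 0.9403]}
wrist {'K': [[371.6483, 0.0, 320.2625], [0.0, 371.6483, 233.5204], [0.0, 0.0, 1.0]], 'tool_from_camera': [[0.0002, -0.9661, -0.2583, 0.0658], [1.0, 0.0003, -0.0004, -0.0001], [0.0005, -0.2583, 0.9661, -0.1423], [0.0, 0.0, 0.0, 1.0]]}
```

View pics/scene0.png

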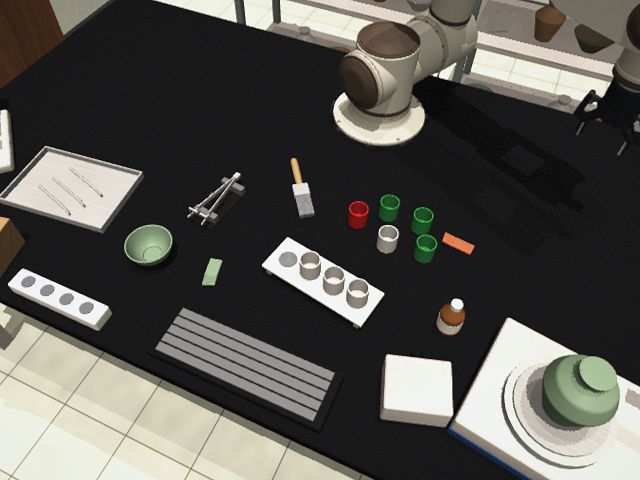

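View pics/side0.png

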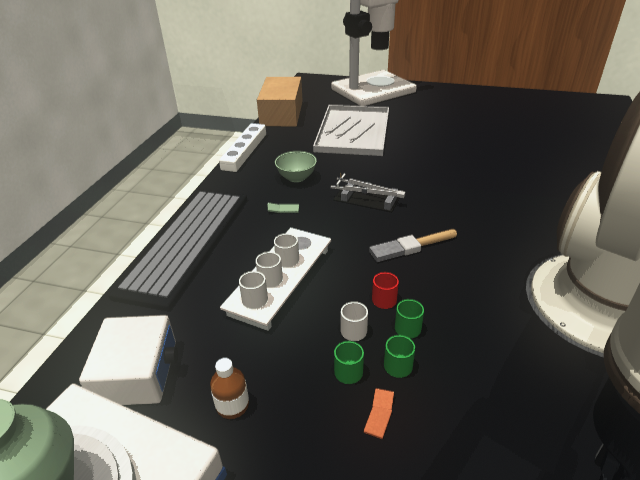

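The scene view shows the loose white jar at (387,238) with red and green look-alikes around it. The free seat is at the row's end, at (288,259), and the tweezers are at (218,198). In the side view these are at (354,321), (303,243) and (370,190).

```bash
cat > h.py <<'E'
from bench import r,camera
import cv2,numpy as np
def ray(c,uv,s=None):
    uv=np.array(uv,float).reshape(-1,2)
    if "rvec" in c:
        R=cv2.Rodrigues(np.array(c["rvec"]))[0]
        d=cv2.undistortPoints(uv[:,None],c["K"],None)[:,0]
        return -R.T@np.ravel(c["tvec"]),np.c_[d,np.ones(len(d))]@R
    K=c["K"];v=(uv-[K[0,2],K[1,2]]);rr=np.linalg.norm(v,axis=1,keepdims=True);th=rr/K[0,0]
    d=np.c_[v/np.maximum(rr,1e-9)*np.sin(th),np.cos(th)]
    T=np.array(c["tool_from_camera"]);R=np.array(s["tool_rot"])
    return R@T[:3,3]+s["eef_pos"],d@T[:3,:3].T@R.T
def onz(c,uv,z,s=None):
    o,d=ray(c,uv,s);return o+d*((z-o[2])/d[:,2])[:,None]
def proj(c,P,s=None):
    P=np.array(P,float).reshape(-1,3)
    if "rvec" in c: return cv2.projectPoints(P,np.array(c["rvec"]),np.array(c["tvec"]),c["K"],None)[0][:,0]
    T=np.array(c["tool_from_camera"]);R=np.array(s["tool_rot"])
    q=((P-s["eef_pos"])@R-T[:3,3])@T[:3,:3]
    n=np.linalg.norm(q[:,:2],axis=1);th=np.arctan2(n,q[:,2])
    return q[:,:2]/n[:,None]*th[:,None]*c["K"][0,0]+c["K"][:2,2]
E
python3 - <<'E'
from h import *
np.set_printoptions(precision=4,suppress=True)
pts={"jar":(.05,(388,232),(354,310)),"red":(.05,(358,208),(385,281)),"g1":(.05,(390,201),(409,307)),"g2":(.05,(423,214),(400,344)),"g3":(.05,(426,242),(349,349)),
"seat":(.03,(288,259),(303,243)),"r1":(.08,(310,258),(286,241)),"r2":(.08,(334,274),(269,260)),"r3":(.08,(358,288),(253,281)),"twtip1":(.03,(204,219),(335,186)),"twtail":(.03,(238,176),(404,193))}
A=camera("scene");B=camera("side")
for k,(z,a,b) in pts.items(): print(k,onz(A,a,z)[0],onz(B,b,z)[0])
# jar rim crops
a=cv2.resize(A["img"][160:320,180:460],None,fx=2.8,fy=2.8,interpolation=2)
w=cv2.resize(A["img"][165:235,175:255],(0,0),fx=5,fy=5,interpolation=2)
cv2.imwrite("pics/tw.png",np.vstack([cv2.resize(B["img"][170:215,325:410],(400,212),interpolation=2),w]))
E
```

```text
jar [0.447  0.1839 0.05  ] [0.4481 0.1813 0.05  ]
red [0.408  0.0924 0.05  ] [0.4078 0.0948 0.05  ]
g1 [0.3539 0.1559 0.05  ] [0.3566 0.1517 0.05  ]
g2 [0.3595 0.2426 0.05  ] [0.3604 0.2385 0.05  ]
g3 [0.4375 0.2743 0.05  ] [0.4379 0.268  0.05  ]
seat [ 0.6027 -0.003   0.03  ] [ 0.5969 -0.0053  0.03  ]
r1 [0.6102 0.0563 0.08  ] [0.6105 0.0576 0.08  ]
r2 [0.6266 0.1208 0.08  ] [0.6234 0.1203 0.08  ]
r3 [0.6377 0.1808 0.08  ] [0.6314 0.1821 0.08  ]
twtip1 [ 0.5821 -0.241   0.03  ] [ 0.5853 -0.2435  0.03  ]
twtail [ 0.422  -0.2364  0.03  ] [ 0.4162 -0.2487  0.03  ]
```

View pics/tw.png

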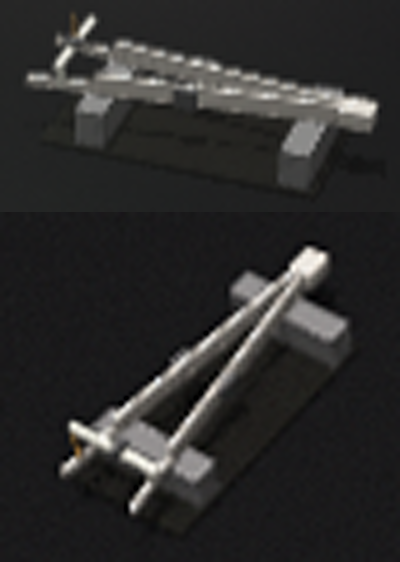

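>>> {"api": "arm_command", "payload": {"commands": [[1, 0, 0, 0, 0.0582], [1, 0, 0, 0, 0.0582], [1, 0, 0, 0, 0.0582], [1, 0, 0, 0, 0.0582], [1, 0, 0, 0, 0.0582], [1, 0, 0, 0, 0.0582], [1, 0, 0, 0, 0.0582], [1, 0, 0, 0, 0.0582]], "force": 25}}

```text
t: 1.25
eef_pos: [0.1698, 0.5493, 0.2312]
tool_rot: [[0.196, 0.981, -0.0], [0.981, -0.196, -0.0], [-0.0, -0.0, -1.0]]
contact_force: [-0.1, 0.7, -0.3]
width: 0.0852
grip_force: 0.0
```

```bash
cat >> h.py <<'E'
def go(target):
    "tool-axis shift in units of 80 mm from measured pose to target"
    s=r.read_state();R=np.array(s["tool_rot"]);d=(np.array(target)-s["eef_pos"])@R/.08
    print("t",s["t"],"pos",np.round(s["eef_pos"],4),"yawy",np.round(np.degrees(np.arctan2(R[1,1],R[0,1])),2),"shift",np.round(d,3),"f",np.round(s["contact_force"],1),"w",round(s["width"],4),round(s["grip_force"],1))
E
python3 -c "
from h import *
go([.4475,.183,.16])"
```

```text
t 1.25 pos [0.1698 0.5493 0.2312] yawy -11.33 shift [-3.807  4.303  0.89 ] f [-0.1  0.7 -0.3] w 0.0852 0.0
```

>>> {"api": "arm_command", "payload": {"commands": [[1, -0.44, 0.5, 0.1, 0], [1, -0.44, 0.5, 0.1, 0], [1, -0.44, 0.5, 0.1, 0], [1, -0.44, 0.5, 0.1, 0], [1, -0.44, 0.5, 0.1, 0], [1, -0.44, 0.5, 0.1, 0], [1, -0.44, 0.5, 0.1, 0], [1, -0.3, 0.3, 0.1, 0]]}}

```text
t: 2.25
eef_pos: [0.4178, 0.2241, 0.167]
tool_rot: [[0.192, 0.981, 0.0], [0.981, -0.192, -0.0], [-0.0, 0.0, -1.0]]
contact_force: [0.5, 1.4, 0.6]
width: 0.0856
grip_force: 0.0
```

```bash
python3 -c "
from h import *
go([.4475,.183,.16])
s=r.read_state();c=camera('wrist');cv2.imwrite('pics/w1.png',c['img']);print(proj(c,[[.4475,.183,.05]],s))"
```

```text
t 2.25 pos [0.4178 0.2241 0.167 ] yawy -11.06 shift [-0.432  0.463  0.088] f [0.5 1.4 0.6] w 0.0856 0.0
[[370.35818556 272.43556288]]
```

View pics/w1.png

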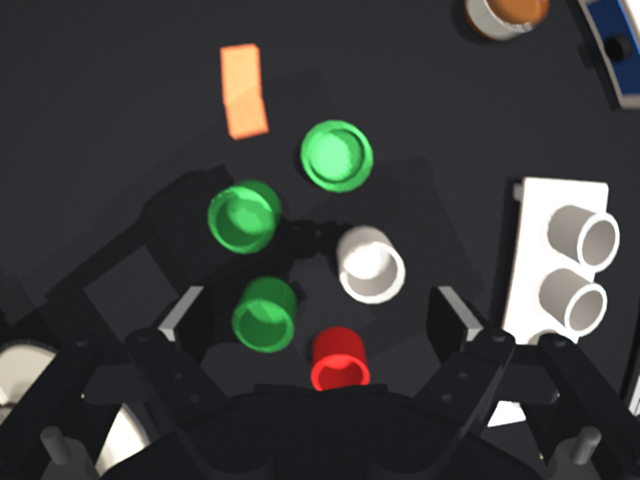

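The wrist view confirms the white jar's rim centre at about (372,274), within 2 px of the prediction. I'll go down and grasp it.

>>> {"api": "arm_command", "payload": {"commands": [[1, -0.432, 0.463, 0.0, 0], [1, 0, 0, 0.5, 0], [1, 0, 0, 0.5, 0], [1, 0, 0, 0.5, 0], [1, 0, 0, 0.3, 0], [1, 0, 0, 0.1, 0], [1, 0, 0, 0, 0]]}}

```text
t: 3.18
eef_pos: [0.4466, 0.185, 0.0156]
tool_rot: [[0.191, 0.982, -0.0], [0.982, -0.191, -0.0], [-0.0, -0.0, -1.0]]
contact_force: [0.2, 0.4, 0.3]
width: 0.0853
grip_force: 0.0
```

```bash
python3 -c "
from h import *
go([.4475,.183,.015])"
```

```text
t 3.175 pos [0.4466 0.185  0.0156] yawy -10.98 shift [-0.023  0.016  0.007] f [0.2 0.4 0.3] w 0.0853 0.0
```

>>> {"api": "arm_command", "payload": {"commands": [[-1, -0.02, 0.01, 0, 0], [-1, 0, 0, 0, 0], [-1, 0, 0, 0, 0], [-1, 0, 0, 0, 0], [-1, 0, 0, 0, 0], [-1, 0, 0, 0, 0]], "force": 30}}

```text
t: 3.92
eef_pos: [0.4474, 0.1833, 0.0162]
tool_rot: [[0.191, 0.982, 0.001], [0.982, -0.191, 0.0], [0.0, 0.001, -1.0]]
contact_force: [-2.0, -2.3, 8.2]
width: 0.0476
grip_force: 29.8
```

>>> {"api": "arm_command", "payload": {"commands": [[-1, 0, 0, -0.3, 0], [-1, 0, 0, -0.5, 0], [-1, 0, 0, -0.6, 0], [-1, -0.2, 0.25, 0, 0], [-1, -0.4, 0.5, 0, 0], [-1, -0.4, 0.5, 0, 0], [-1, -0.4, 0.5, 0, 0], [-1, -0.3, 0.3, 0, 0]]}}

```text
t: 4.92
eef_pos: [0.5832, 0.0166, 0.1275]
tool_rot: [[0.192, 0.981, 0.0], [0.981, -0.192, -0.0], [-0.0, 0.0, -1.0]]
contact_force: [-0.2, 1.0, -0.4]
width: 0.0474
grip_force: 31.3
```

```bash
python3 -c "
from h import *
go([.598,-.004,.11])
A=camera('scene');B=camera('side')
a=cv2.resize(A['img'][190:330,230:400],None,fx=3,fy=3,interpolation=2)
b=cv2.resize(B['img'][150:330,210:380],None,fx=2.3333,fy=2.3333,interpolation=2)
cv2.imwrite('pics/p2.png',np.hstack([a[:420,:400],b[:420,:400]]))"
```

```text
t 4.925 pos [0.5832 0.0166 0.1275] yawy -11.04 shift [-0.218  0.23   0.219] f [-0.2  1.  -0.4] w 0.0474 31.3
```

View pics/p2.png

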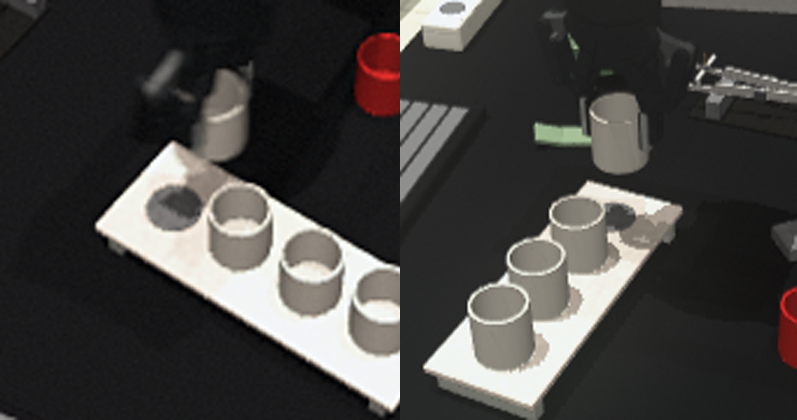

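The jar hangs upright in the grip, and the seat ellipse is at crop (174,207), scene (288,259). I'll refine the seat from the rack outline and the seat blob.

Run:
```python
from h import *
np.set_printoptions(precision=4,suppress=True)
A=camera("scene");B=camera("side");A["img"]=cv2.imread("pics/scene0.png");B["img"]=cv2.imread("pics/side0.png")
for c,n,sd,(x0,y0,x1,y1) in((A,"scene",(288,259),(255,232,392,330)),(B,"side",(305,243),(215,222,338,335))):
    g=cv2.cvtColor(c["img"],cv2.COLOR_BGR2GRAY)
    m=np.zeros_like(g);m[y0:y1,x0:x1]=(g[y0:y1,x0:x1]>90)*255
    k=max(cv2.findContours(m,0,1)[0],key=cv2.contourArea)
    p=cv2.approxPolyDP(cv2.convexHull(k),4,True)[:,0];print(n,"hull",p.tolist());print(onz(c,p,.03))
    print(g[sd[1]-12:sd[1]+13:2,sd[0]-14:sd[0]+16:2])
```

```text
scene hull [[263, 262], [288, 237], [384, 294], [356, 327], [269, 273]]
[[ 0.6342 -0.0515  0.03  ]
 [ 0.5457 -0.0309  0.03  ]
 [ 0.5982  0.2309  0.03  ]
 [ 0.6991  0.2044  0.03  ]
 [ 0.6552 -0.0252  0.03  ]]
[[ 23  11 242 246 245 245 245 245 244 244 244 244 244 244 247]
 [ 15 226 247 245 245 244 245 246 245 244 244 244 245 244 244]
 [225 247 244 244 246 250 216 219 231 246 246 245 244 244 244]
 [248 244 244 248 196 146 151 156 150 158 199 247 244 244 248]
 [245 244 246 197 135 156 146 151 159 147 148 229 245 247 166]
 [243 245 245 147 147 152 152 159 153 146 147 145 245 244  98]
 [245 246 211 145 158 151 160 163 157 156 144 150 245 202 104]
 [244 244 226 161 151 156 159 158 161 157 152 126 248 242 103]
 [244 245 247 163 149 155 159 155 161 160 157 235 250 217 120]
 [244 245 245 245 176 154 149 144 148 140 229 246 249 109 220]
 [244 244 244 244 247 232 232 233 233 247 245 244 250 121 114]
 [244 245 244 244 244 244 244 245 244 244 244 244 244 118 119]
 [246 245 244 244 244 245 244 244 244 244 244 240 245 120 121]]
side hull [[330, 238], [325, 253], [268, 329], [220, 308], [240, 276], [
[... 332 characters left out ...]
1  41]
 [168 231 243 244 244 242 244 244 244 244 244 244 244 220 150]
 [136 119 195 206 147 145 152 170 236 244 244 244 244 244 244]
 [137 133 127 228 152 148 146 147 149 155 244 243 243 243 243]
 [137 133 128 207 156 147 149 145 150 151 241 244 243 244 243]
 [137 134 227 103 158 158 156 152 152 149 231 244 243 243 243]
 [154 234 118 107 152 152 145 146 147 152 243 243 243 243 244]
 [126 125 120 106 148 146 147 141 122 243 243 243 243 244 243]
 [131 125 120 105 185 182 203 243 243 243 243 243 243 243 243]
 [131 126 119 107 243 243 243 243 243 243 243 243 243 243 243]
 [130 127 119 107 237 243 243 243 243 242 243 243 243 243 233]
 [131 127 120 107 177 183 243 243 243 243 243 243 243 242 113]]
```

Run:
```python
from h import *
from scipy.optimize import least_squares
A=camera("scene");B=camera("side")
t=np.linspace(0,2*np.pi,90)
def ext(c,x,y,z,R): 
    p=proj(c,np.c_[x+R*np.cos(t),y+R*np.sin(t),0*t+z]);return np.r_[p.min(0),p.max(0)].round(1)
for x,y in((.598,-.004),(.6,-.003),(.603,-.003)): print(x,y,ext(A,x,y,.03,.022),ext(B,x,y,.03,.022))
a=cv2.imread("pics/scene0.png",0);b=cv2.imread("pics/side0.png",0)
m=(a>110)&(a<205);m[:, :276]=0;m[:,301:]=0;m[:248]=0;m[271:]=0
n,l,st,ce=cv2.connectedComponentsWithStats(m.astype(np.uint8));print(st[l[259,288]],ce[l[259,288]],onz(A,ce[l[259,288]],.03))
m=(b>138)&(b<205);m[:,:297]=0;m[:,316:]=0;m[:233]=0;m[252:]=0
n,l,st,ce=cv2.connectedComponentsWithStats(m.astype(np.uint8));print(st[l[243,305]],ce[l[243,305]])
```

```text
0.598 -0.004 [279.  249.6 298.  265.2] [291.9 237.  312.7 249.8]
0.6 -0.003 [279.  250.4 298.  266.1] [290.8 237.1 311.7 249.9]
0.603 -0.003 [278.4 251.3 297.5 267.1] [289.5 236.9 310.3 249.7]
[279 252  19  15 226] [287.70353982 259.        ] [[ 0.60296968 -0.0036108   0.03      ]]
[298 237  13  13 133] [303.63157895 242.65413534]
```

>>> {"api": "arm_command", "payload": {"commands": [[-1, -0.1, 0.14, 0, 0], [-1, -0.1, 0.13, 0, 0], [-1, 0, 0, 0.4, 0], [-1, 0, 0, 0.4, 0], [-1, 0, 0, 0.18, 0], [-1, 0, 0, 0, 0]]}}

```text
t: 5.98
eef_pos: [0.6003, -0.0016, 0.0486]
tool_rot: [[0.191, 0.982, -0.001], [0.982, -0.191, -0.0], [-0.0, -0.001, -1.0]]
contact_force: [-0.4, 0.1, -0.1]
width: 0.0476
grip_force: 31.4
```

```bash
python3 -c "
from h import *
go([.6015,-.0035,.0465])"
```

```text
t 5.975 pos [ 0.6003 -0.0016  0.0486] yawy -10.99 shift [-0.021  0.019  0.027] f [-0.4  0.1 -0.1] w 0.0476 31.4
```

>>> {"api": "arm_command", "payload": {"commands": [[-1, -0.02, 0.02, 0.015, 0], [-1, 0, 0, 0.015, 0], [-1, 0, 0, 0.008, 0], [-1, 0, 0, 0, 0]]}}

```text
t: 6.48
eef_pos: [0.6017, -0.0033, 0.0463]
tool_rot: [[0.19, 0.982, 0.001], [0.982, -0.19, -0.0], [-0.0, 0.001, -1.0]]
contact_force: [0.9, -0.1, 1.8]
width: 0.0474
grip_force: 31.5
```

>>> {"api": "arm_command", "payload": {"commands": [[-0.2, 0, 0, 0.005, 0], [0.3, 0, 0, 0, 0], [1, 0, 0, 0, 0], [1, 0, 0, 0, 0], [1, 0, 0, -0.3, 0], [1, 0, 0, -0.6, 0], [1, 0, 0, -0.6, 0], [1, 0, 0, -0.3, 0]]}}

```text
t: 7.48
eef_pos: [0.602, -0.0033, 0.1923]
tool_rot: [[0.191, 0.982, 0.003], [0.982, -0.191, -0.0], [0.0, 0.003, -1.0]]
contact_force: [-0.0, 0.2, -0.9]
width: 0.0856
grip_force: 0.0
```

Run:
```python
from h import *
go([.5,-.15,.25])
A=camera("scene");B=camera("side")
a=cv2.resize(A['img'][160:330,180:400],None,fx=2.5,fy=2.5,interpolation=2)[:425,:550]
b=cv2.resize(B['img'][215:335,210:340],None,fx=1.8,fy=1.8,interpolation=2)
v=np.zeros((425,784,3),np.uint8);v[:,:550]=a;v[:216,550:550+234]=b
cv2.imwrite("pics/p3.png",v)
```

```text
t 7.475 pos [ 0.602  -0.0033  0.1923] yawy -10.98 shift [-2.043 -0.9   -0.724] f [-0.   0.2 -0.9] w 0.0856 0.0
```

View pics/p3.png

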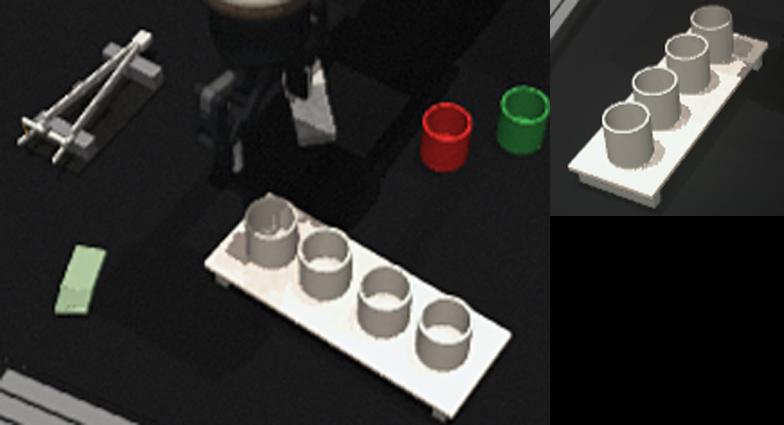

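The jar stands in the row, with rims in the crop at (270,217), (325,250), (385,287) and (444,318). I'll check the spacing, then plan the tweezers.

Run:
```python
from h import *
np.set_printoptions(precision=4,suppress=True)
A=camera("scene");B=camera("side")
print(onz(A,[(288,246.8),(310,260),(334,274.8),(357.6,287.2)],.08))
print(onz(B,[(210+161/1.8,215+17/1.8),(210+137/1.8,215+47/1.8),(210+106/1.8,215+81/1.8),(210+77/1.8,215+118/1.8)],.08))
s=r.read_state();c=camera('wrist');cv2.imwrite('pics/w4.png',c['img'])
# tweezers colour blobs
g=A['img'][165:235,180:250];g=cv2.cvtColor(g,6)
ys,xs=np.where(g>170);print(len(xs))
pts=onz(A,np.c_[xs+180,ys+165],.037)[:,:2];e=cv2.PCACompute(pts.astype(np.float32),None);print(e, pts.min(0),pts.max(0))
```

```text
[[ 0.6032 -0.001   0.08  ]
 [ 0.615   0.0585  0.08  ]
 [ 0.6284  0.1216  0.08  ]
 [ 0.6362  0.1793  0.08  ]]
[[ 0.601  -0.0016  0.08  ]
 [ 0.6102  0.0579  0.08  ]
 [ 0.6236  0.1204  0.08  ]
 [ 0.6322  0.1811  0.08  ]]
161
(array([[ 0.5108, -0.2516]], dtype=float32), array([[ 0.9917, -0.1287],
       [ 0.1287,  0.9917]], dtype=float32)) [ 0.4171 -0.2905] [ 0.6027 -0.2336]
```

View pics/w4.png

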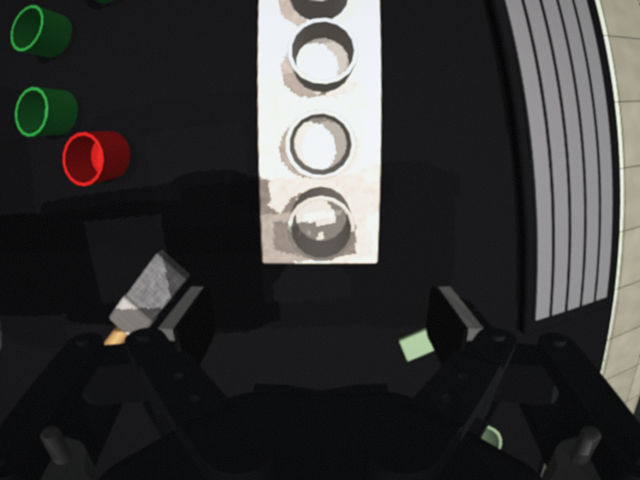

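The wrist view shows the jar's rim at (320,220), in line with its neighbours at (319,145) and (322,55), so the row is neat. Next are the tweezers. I want the tool's x along the tweezers' x, so that the wrist camera sees the pin and cursor.

>>> {"api": "arm_command", "payload": {"commands": [[1, 0, 0, 0, 0.059], [1, 0, 0, 0, 0.059], [1, 0, 0, 0, 0.059], [1, 0, 0, 0, 0.059], [1, 0, 0, 0, 0.059], [1, 0, 0, 0, 0.059], [1, 0, 0, 0, 0.059], [1, 0, 0, 0, 0.059]]}}

```text
t: 8.72
eef_pos: [0.601, -0.0032, 0.1879]
tool_rot: [[0.994, -0.11, -0.002], [-0.11, -0.994, 0.0], [-0.002, 0.0, -1.0]]
contact_force: [0.1, 0.0, -0.4]
width: 0.0853
grip_force: 0.0
```

```bash
python3 -c "
from h import *
go([.50,-.25,.17])"
```

```text
t 8.725 pos [ 0.601  -0.0032  0.1879] yawy -96.3 shift [-0.916  3.205  0.226] f [ 0.1  0.  -0.4] w 0.0853 0.0
```

>>> {"api": "arm_command", "payload": {"commands": [[1, -0.16, 0.54, 0, 0], [1, -0.16, 0.54, 0, 0], [1, -0.16, 0.54, 0, 0], [1, -0.16, 0.54, 0, 0], [1, -0.16, 0.54, 0.1, 0], [1, -0.12, 0.5, 0.1, 0], [1, 0, 0, 0, 0]]}}

```text
t: 9.6
eef_pos: [0.5002, -0.252, 0.1714]
tool_rot: [[0.994, -0.107, -0.003], [-0.107, -0.994, 0.001], [-0.003, -0.001, -1.0]]
contact_force: [0.3, 0.5, -0.1]
width: 0.0852
grip_force: 0.0
```

```bash
python3 -c "
from h import *
go([.50,-.25,.17])
s=r.read_state();c=camera('wrist');cv2.imwrite('pics/w5.png',c['img'])"
```

```text
t 9.6 pos [ 0.5002 -0.252   0.1714] yawy -96.12 shift [-0.005 -0.024  0.018] f [ 0.3  0.5 -0.1] w 0.0852 0.0
```

View pics/w5.png

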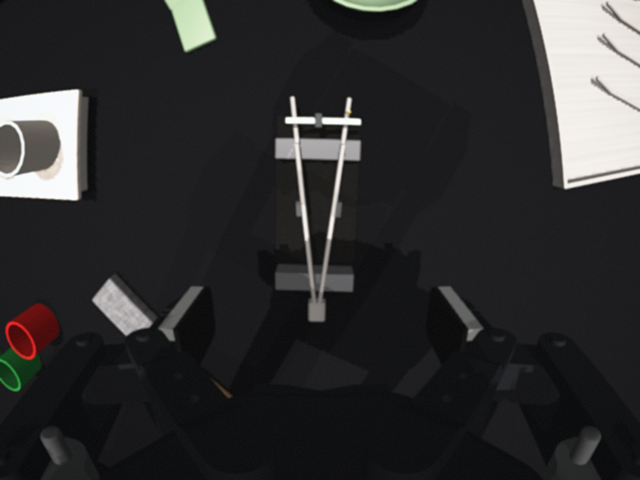

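The wrist view shows the tweezers: tips at (293,97) and (349,98), hinge block at (317,310), thumb pads at (300,209) and (338,209), and cursor at (318,120). The pin is by the right, moving leg at about (347,110).

Run:
```python
from h import *
np.set_printoptions(precision=4,suppress=True)
s=r.read_state();c=camera('wrist')
P=onz(c,[(293,97),(349,98),(317,310),(299.5,209),(338.5,209),(318.5,120)],[.037]*6 if 0 else .037,s)
print(P)
m=(P[0]+P[1])/2;h=P[2];p=(P[3]+P[4])/2
for a,b in((m,h),(m,p),(p,h)): print(np.degrees(np.arctan2((a-b)[1],(a-b)[0])),np.linalg.norm(a-b))
print(p, np.linalg.norm(P[0]-P[1]),np.linalg.norm(P[3]-P[4]))
```

```text
[[ 0.5965 -0.2408  0.037 ]
 [ 0.5914 -0.2816  0.037 ]
 [ 0.426  -0.2401  0.037 ]
 [ 0.512  -0.2361  0.037 ]
 [ 0.5089 -0.2656  0.037 ]
 [ 0.5772 -0.2576  0.037 ]]
-7.153119378459165 0.16923943767051214
-7.077463384132954 0.08417167526016098
-7.227978298433949 0.08506790839712992
[ 0.5104 -0.2508  0.037 ] 0.04114721319912015 0.029667927747269934
```

>>> {"api": "arm_command", "payload": {"commands": [[0.3, 0.12, -0.03, 0, 0.0057], [0.3, 0, 0, 0.2, 0], [0.3, 0, 0, 0.3, 0], [0.3, 0, 0, 0.3, 0], [0.3, 0, 0, 0.3, 0], [0.3, 0, 0, 0.3, 0], [0.3, 0, 0, 0, 0]], "force": 20}}

```text
t: 10.58
eef_pos: [0.5107, -0.2476, 0.0591]
tool_rot: [[0.993, -0.121, -0.003], [-0.121, -0.993, 0.002], [-0.003, -0.002, -1.0]]
contact_force: [-0.0, 0.5, -0.2]
width: 0.0556
grip_force: 0.0
```

```bash
python3 -c "
from h import *
go([.5104,-.2508,.010])"
```

```text
t 10.575 pos [ 0.5107 -0.2476  0.0591] yawy -96.92 shift [0.004 0.041 0.614] f [-0.   0.5 -0.2] w 0.0556 0.0
```

>>> {"api": "arm_command", "payload": {"commands": [[0.3, 0.004, 0.041, 0, 0.0013], [0.3, 0, 0, 0.2, 0], [0.3, 0, 0, 0.2, 0], [0.3, 0, 0, 0.15, 0], [0.3, 0, 0, 0.05, 0], [0.3, 0, 0, 0, 0]]}}

```text
t: 11.32
eef_pos: [0.5114, -0.2521, 0.0133]
tool_rot: [[0.992, -0.125, -0.0], [-0.125, -0.992, 0.0], [-0.0, -0.0, -1.0]]
contact_force: [-0.6, 0.7, -0.2]
width: 0.0555
grip_force: 0.0
```

```bash
python3 -c "
from h import *
go([.5104,-.2508,.010])
s=r.read_state();c=camera('wrist');cv2.imwrite('pics/w6.png',c['img'])"
```

```text
t 11.325 pos [ 0.5114 -0.2521  0.0133] yawy -97.21 shift [-0.015 -0.015  0.041] f [-0.6  0.7 -0.2] w 0.0555 0.0
```

View pics/w6.png

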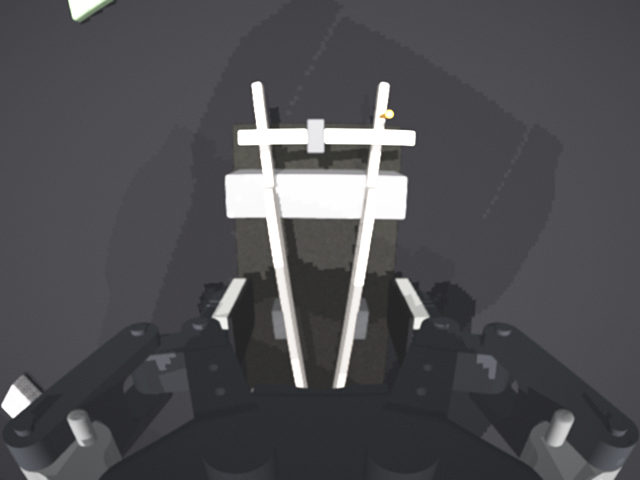

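The close view shows the thumb pads (280–362, 319) centred between the fingers (midpoint about 322), the cursor at (316,136), and the pin's top at (389,114). I'll close part way.

>>> {"api": "arm_command", "payload": {"commands": [[0.0, -0.015, -0.01, 0.035, 0], [-0.1, 0, 0, 0, 0], [-0.2, 0, 0, 0, 0], [-0.25, 0, 0, 0, 0], [-0.3, 0, 0, 0, 0], [-0.33, 0, 0, 0, 0], [-0.33, 0, 0, 0, 0], [-0.33, 0, 0, 0, 0]], "force": 20}}

```text
t: 12.38
eef_pos: [0.5108, -0.2515, 0.0113]
tool_rot: [[0.992, -0.125, 0.001], [-0.125, -0.992, -0.001], [0.001, 0.001, -1.0]]
contact_force: [-0.3, 0.5, 7.7]
width: 0.0289
grip_force: 6.7
```

```bash
python3 -c "
from h import *
go([.5104,-.2508,.010])
s=r.read_state();c=camera('wrist');cv2.imwrite('pics/w7.png',c['img'][60:420,180:460])"
```

```text
t 12.375 pos [ 0.5108 -0.2515  0.0113] yawy -97.21 shift [-0.006 -0.008  0.016] f [-0.3  0.5  7.7] w 0.0289 6.7
```

View pics/w7.png

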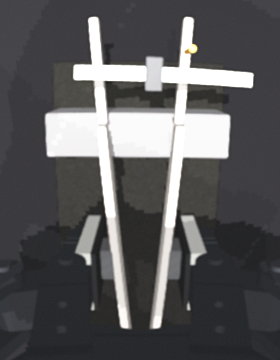

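The cropped view shows the tweezers gripped. The crossbar is tilted about 2.6° against the tool, the cursor is at full-image (334,134) and the pin at (372,108). I've used the picture allowance, so the rest is numeric. Lift gently.

>>> {"api": "arm_command", "payload": {"commands": [[-0.33, 0, 0, -0.05, 0], [-0.33, 0, 0, -0.1, 0], [-0.33, 0, 0, -0.2, 0], [-0.33, 0, 0, -0.3, 0], [-0.33, 0, 0, -0.3, 0], [-0.33, 0, 0, -0.3, 0], [-0.33, 0, 0, -0.1, 0], [-0.33, 0, 0, 0, 0]]}}

```text
t: 13.42
eef_pos: [0.5105, -0.2512, 0.1191]
tool_rot: [[0.992, -0.125, 0.001], [-0.125, -0.992, -0.001], [0.001, 0.0, -1.0]]
contact_force: [-0.6, -0.1, -0.7]
width: 0.0286
grip_force: 4.5
```

```bash
cat > pc.py <<'E'
from h import *
# pin (brass), crossbar & cursor in the wrist picture -> tool coordinates
def look(zt=None):
    s=r.read_state();c=camera("wrist");im=c["img"].astype(int);b,g,rr=im[...,0],im[...,1],im[...,2]
    R0=np.zeros(b.shape,bool);R0[70:200,220:440]=1
    pin=R0&(rr-b>50)&(rr>90)
    ys,xs=np.where(pin);print("pin n",len(xs),"uv",xs.mean().round(2),ys.mean().round(2),"box",xs.min(),xs.max(),ys.min(),ys.max())
    return s,c,im,xs,ys
if __name__=="__main__":
    s,c,im,xs,ys=look();cv2.imwrite("pics/last.png",c["img"]);go([.518,.011,.1])
    print(cv2.cvtColor(c["img"],6)[70:180:4,230:430:5])
E
python3 pc.py
```

```text
pin n 72 uv 371.19 108.72 box 364 376 104 112
t 13.475 pos [ 0.5102 -0.2511  0.1183] yawy -97.21 shift [-0.314 -3.262  0.229] f [-0.7  0.4 -0.6] w 0.0287 4.5
[[30 27 30 ... 32 28 30]
 [30 31 30 ... 29 32 29]
 [31 29 30 ... 31 31 32]
 ...
 [28 31 30 ... 26 30 26]
 [31 30 29 ... 26 28 27]
 [30 27 27 ... 27 26 28]]
```

>>> {"api": "arm_command", "payload": {"commands": [[-0.33, -0.01, -0.2, 0, 0], [-0.33, -0.05, -0.4, 0, 0], [-0.33, -0.05, -0.5, 0, 0], [-0.33, -0.05, -0.55, 0, 0], [-0.33, -0.05, -0.55, 0, 0], [-0.33, -0.05, -0.5, 0, 0], [-0.33, -0.04, -0.36, 0, 0], [-0.33, -0.01, -0.2, 0, 0]]}}

```text
t: 14.48
eef_pos: [0.5179, 0.0126, 0.1181]
tool_rot: [[0.992, -0.124, -0.001], [-0.124, -0.992, 0.0], [-0.001, -0.0, -1.0]]
contact_force: [-0.0, -1.0, -0.4]
width: 0.0286
grip_force: 4.5
```

Run:
```python
from pc import *
s,c,im,xs,ys=look();go([.518,.011,.1])
g=cv2.cvtColor(c["img"],6)
def runs(a,th):
    e=np.flatnonzero(np.diff(np.r_[0,(a>th).astype(int),0]));return [(int(x),int(y-1)) for x,y in zip(e[::2],e[1::2])]
for v in list(range(70,112,3)): print(v,[(q[0]+230,q[1]+230) for q in runs(g[v,230:450],110)])
for u in (270,300,320,326,330,334,338,342,350,400,420):print("col",u,[(q[0]+95,q[1]+95) for q in runs(g[95:170,u],110)], g[125:146:2,u])
print(g[130,310:360],g[134,310:360])
```

```text
pin n 46 uv 370.7 108.52 box 365 374 105 112
t 14.525 pos [0.5181 0.0134 0.1182] yawy -97.12 shift [0.002 0.03  0.228] f [ 0.1  2.  -1.3] w 0.0289 4.5
70 [(230, 294), (359, 398)]
73 [(230, 292), (309, 339), (362, 398)]
76 [(230, 254), (257, 290), (305, 345), (364, 398)]
79 [(230, 254), (260, 288), (301, 349), (364, 398)]
82 [(230, 255), (262, 288), (299, 351), (363, 397)]
85 [(230, 255), (263, 287), (297, 354), (363, 397)]
88 [(230, 256), (264, 286), (295, 356), (363, 397)]
91 [(230, 256), (265, 286), (293, 357), (363, 397)]
94 [(230, 255), (266, 285), (292, 359), (362, 397)]
97 [(230, 255), (267, 285), (292, 359), (362, 397)]
100 [(230, 254), (267, 286), (290, 396)]
103 [(230, 254), (267, 286), (290, 396)]
106 [(230, 253), (266, 287), (291, 396)]
109 [(230, 251), (265, 287), (291, 365), (368, 396)]
col 270 [(95, 169)] [186 239 240 240 240 241 240 240 242 242 242]
col 300 [(95, 169)] [229 238 241 242 242 242 243 233 180 216 240]
col 320 [(95, 169)] [243 242 241 241 242 242 242 241 234 189 165]
col 326 [(95, 127), (151, 169)] [122 119 105 106 109  99  95  98 101  89  89]
col 330 [(95,
[... 161 characters left out ...]
4 96 94 94 94 94 93 93 94]
col 342 [(95, 169)] [140 137 137 137 144 167 177 173 147 119 126]
col 350 [(95, 169)] [234 207 235 241 241 242 242 243 226 155 156]
col 400 [(131, 145)] [ 21  20  25 169 237 239 239 239 240 239 116]
col 420 [(132, 146)] [ 20  22  21  39 203 237 238 238 239 239 217]
[241 241 241 241 241 241 241 240 241 241 241 241 242 242 235 177 106  87
  92  96  96  98  97  96  95  97  97  97  96  93  93  96 137 194 230 236
 239 240 240 240 240 240 241 240 240 241 240 240 240 239] [242 242 242 242 242 242 242 242 242 242 242 241 241 240 232 171 104  88
  92  97  96  97  97  96  95  93  96  94  95  94  91 101 151 218 241 243
 242 242 241 241 242 241 241 241 241 241 241 241 241 241]
```

```bash
cat > meas.py <<'E'
from h import *
NAD=np.array([320.3,136.5])
def pincur(c,s,img=None,thr=45,up=.0137):
    im=(c["img"] if img is None else img);i=im.astype(int);g=cv2.cvtColor(im,6).astype(float)
    R0=np.zeros(g.shape,bool);R0[85:130,300:410]=1
    n,l,st,ce=cv2.connectedComponentsWithStats((R0&(i[...,2]-i[...,0]>thr)).astype(np.uint8))
    k=1+np.argmax(st[1:,4]);ys,xs=np.where(l==k);p=np.c_[xs,ys]-NAD
    e=p.mean(0)/np.linalg.norm(p.mean(0));a=p@e;nrm=np.array([-e[1],e[0]])
    top=NAD+e*(a.max()+.5-3.4)+nrm*(p@nrm)[a>a.max()-6].mean()
    # same height plane relative to tool: pin top and cursor top
    return top,st[k].tolist()
def onh(c,s,uv,h): # tool coords (mm) of pixels on the plane h above the TCP
    T=np.array(c["tool_from_camera"]);s2=dict(tool_rot=np.eye(3),eef_pos=np.zeros(3))
    o,d=ray(c,uv,s2);return (o+d*((-h-o[2])/d[:,2])[:,None])[:,:2]*1e3
E
python3 - <<'E'
from meas import *
np.set_printoptions(precision=2,suppress=True)
s=r.read_state();c=camera("wrist")
w7=np.zeros((480,640,3),np.uint8);w7[60:420,180:460]=cv2.imread("pics/w7.png")
for n,img,cur,bar in(("w6",cv2.imread("pics/w6.png"),(316,136),((245,137),(410,137))),("w7",w7,(334,134.3),((262,132.3),(428,139.5))),("last",cv2.imread("pics/last.png"),(334,134.3),((262,132.3),(428,139.5))),("now",None,(334,134.5),((262,132.3),(420,139)))):
    h=.0347 if n!="w6" else .0327
    t,st=pincur(c,s,img)
    P=onh(c,s,[t],h)[0];C=onh(c,s,[cur],h-.002)[0];b=onh(c,s,bar,h-.004);e=(b[1]-b[0])/np.linalg.norm(b[1]-b[0])
    print(n,"pin",t,st,P,"cur",C,"bar",e,"d",(P-C)@e,"ahead",(P-C)@[e[1],-e[0]])
t=onh(c,s,[(274,78),(368,78)],.0257);m=t.mean(0)/1e3;print("tips",t,np.array(s["tool_rot"])[:, :2]@m+s["eef_pos"])
E
```

```text
w6 pin [390.63 113.08] [379, 109, 15, 10, 69] [71.75 20.73] cur [64.56 -1.21] bar [0. 1.] d 21.97069602003295 ahead 7.114346218054927
w7 pin [374.32 108.03] [364, 104, 14, 10, 66] [72.92 15.56] cur [65.07  4.06] bar [-0.03  1.  ] d 11.249657642962397 ahead 8.216769635724948
last pin [373.14 107.82] [364, 104, 13, 10, 83] [72.97 15.22] cur [65.07  4.06] bar [-0.03  1.  ] d 10.906402642998486 ahead 8.255468163117627
now pin [371.73 107.88] [364, 105, 11, 8, 61] [72.94 14.81] cur [65.01  4.06] bar [-0.03  1.  ] d 10.48590190808391 ahead 8.281838340775938
tips [[ 83.17 -14.3 ]
 [ 83.2   14.86]] [0.6  0.   0.12]
```

The estimates agree. At rest the pin was 22.0 mm from the cursor, it has moved about 11 mm so far, and about 10.8 mm remain. The target width is about 22.8 mm. I'll settle over the jar, then squeeze slowly.

>>> {"api": "arm_command", "payload": {"commands": [[-0.33, 0.03, 0.04, 0.05, 0], [-0.33, 0, 0, 0.1, 0], [-0.33, 0, 0, 0.1, 0], [-0.36, 0, 0, 0, 0], [-0.39, 0, 0, 0, 0], [-0.42, 0, 0, 0, 0], [-0.44, 0, 0, 0, 0], [-0.44, 0, 0, 0, 0]]}}

```text
t: 15.58
eef_pos: [0.5205, 0.0072, 0.0988]
tool_rot: [[0.992, -0.125, 0.0], [-0.125, -0.992, -0.0], [0.0, 0.0, -1.0]]
contact_force: [-0.2, -0.8, -0.6]
width: 0.024
grip_force: 6.2
```

```bash
cat > fin.py <<'E'
from meas import *
np.set_printoptions(precision=2,suppress=True)
go([.518,.011,.098])
s=r.read_state();c=camera("wrist");cv2.imwrite("pics/cur.png",c["img"]);g=cv2.cvtColor(c["img"],6)
# cursor: mid-grey block
m=((g>80)&(g<115)).astype(np.uint8);m[:95]=0;m[165:]=0;m[:,:290]=0;m[:,385:]=0
m=cv2.morphologyEx(m,cv2.MORPH_OPEN,np.ones((7,7),np.uint8))
n,l,st,ce=cv2.connectedComponentsWithStats(m)
for k in range(1,n):print("cur cand",st[k],ce[k])
t,sp=pincur(c,s);print("pin",t,sp)
for k in range(1,n):
    P=onh(c,s,[t],.0347)[0];C=onh(c,s,[ce[k]],.0327)[0]
    for a in(0,.025,.05):
        e=np.array([-np.sin(a),np.cos(a)]);print(k,"tilt",a,"d",(P-C)@e,"ahead",(P-C)@[e[1],-e[0]])
for u in range(230,450,8):
    col=g[95:175,u];print(u,[int(x)+95 for x in np.flatnonzero(np.abs(np.diff(col.astype(int)))>40)],end=" ")
E
python3 fin.py
```

```text
t 15.575 pos [0.52 0.01 0.1 ] yawy -97.21 shift [-0.04 -0.04  0.01] f [-0.2 -0.8 -0.6] w 0.024 6.2
cur cand [339 120  17  34 525] [347.1  136.01]
pin [358.06 107.23] [352, 104, 10, 9, 66]
1 tilt 0 d 2.9668868049768378 ahead 8.42573098740614
1 tilt 0.025 d 2.755338367775398 ahead 8.49726252770541
1 tilt 0.05 d 2.542067933784235 ahead 8.563483555522698
230 [140, 141] 238 [] 246 [] 254 [116] 262 [] 270 [] 278 [] 286 [139] 294 [139] 302 [139, 140] 310 [140, 144, 145] 318 [142, 143, 145] 326 [142, 145, 150] 334 [141, 143] 342 [118, 119] 350 [118, 119] 358 [104, 111, 125, 126, 133, 143] 366 [169] 374 [] 382 [] 390 [] 398 [131, 132, 133, 146, 147] 406 [132, 133, 134, 146, 147, 148] 414 [133, 134, 135, 147, 148, 149] 422 [134, 135, 136, 148, 149, 150] 430 [135, 136, 137, 149, 150, 151] 438 [136, 137, 150, 151] 446 []
```

```bash
cat > tilt.py <<'E'
from meas import *
np.set_printoptions(precision=3,suppress=True)
def report():
    s=r.read_state();c=camera("wrist");g=cv2.cvtColor(c["img"],6).astype(float)
    m=((g>80)&(g<115)).astype(np.uint8);m[:95]=0;m[165:]=0;m[:,:290]=0;m[:,385:]=0
    m=cv2.morphologyEx(m,cv2.MORPH_OPEN,np.ones((7,7),np.uint8))
    n,l,st,ce=cv2.connectedComponentsWithStats(m);k=1+np.argmax(st[1:,4]);C=onh(c,s,[ce[k]],.0327)[0]
    pts=[]
    for u in range(394,442,2):
        w=np.flatnonzero(g[122:160,u]>130)+122
        if 10<len(w)<18: pts.append((u,(w.min()+w.max())/2))
    b=onh(c,s,pts,.0287);f=np.polyfit(b[:,1],b[:,0],1);a1=-np.arctan(f[0]);a2=np.arctan2(-(b.mean(0)-C)[0],(b.mean(0)-C)[1])
    # cursor side edges give the tweezers' x direction too
    rect=cv2.fitEllipse(np.argwhere(l==k)[:,::-1].astype(np.int32));ang=cv2.moments((l==k).astype(np.uint8));a3=.5*np.arctan2(2*ang["mu11"],ang["mu20"]-ang["mu02"])
    t,sp=pincur(c,s);P=onh(c,s,[t],.0347)[0]
    print("cur",ce[k],st[k],"pin",t,sp,"tilts",a1,a2,np.abs(a3)-np.pi/2,len(pts))
    for a in(a1,a2): e=np.array([-np.sin(a),np.cos(a)]);print("d",(P-C)@e,"ahead",(P-C)@[np.cos(a),np.sin(a)])
report()
E
python3 tilt.py
```

```text
cur [347.236 136.106] [339 120  17  34 521] pin [358.118 107.308] [352, 104, 10, 9, 67] tilts 0.06058028289195707 0.052327680125500736 -0.0404495637525768 23
d 2.4262106663260457 ahead 8.59388850721169
d 2.49704919075081 ahead 8.573573537956628
```

>>> {"api": "arm_command", "payload": {"commands": [[-0.45, 0, 0, 0, 0], [-0.46, 0, 0, 0, 0], [-0.465, 0, 0, 0, 0], [-0.465, 0, 0, 0, 0], [-0.465, 0, 0, 0, 0]]}}

```text
t: 16.3
eef_pos: [0.5205, 0.0072, 0.0987]
tool_rot: [[0.992, -0.125, -0.0], [-0.125, -0.992, -0.0], [-0.0, 0.0, -1.0]]
contact_force: [0.5, -0.2, -0.8]
width: 0.0231
grip_force: 6.7
```

Run:
```python
from tilt import *
go([.518,.011,.098])
s=r.read_state();c=camera("wrist");i=c["img"].astype(int)
print((i[...,2]-i[...,0])[100:116,340:368])
g=cv2.cvtColor(c["img"],6);print(g[126:148:6,334:368])
```

```text
cur [350.761 135.743] [343 120  16  32 486] pin [354.432 107.458] [348, 104, 11, 9, 61] tilts 0.06722815840067083 0.06967687902280434 -0.053554909481933866 23
d 0.2929458919052461 ahead 8.281106619221015
d 0.2726669173326244 ahead 8.281799133442115
t 16.35 pos [0.52  0.007 0.099] yawy -97.21 shift [-0.037 -0.043  0.009] f [-0.5  0.3 -1.1] w 0.0233 6.7
[[ -6  -6  -5  -5 -11  -1  10  13  12  11  12  11  11  12  11   9  11  11
    9   9  11   8   9   9   9  10   9   3]
 [ -5  -5  -5  -7 -11   0  12  13  11  12  12  12  13  12   8   6   9  11
    9   9  10   9   9  10   9  10  10   2]
 [ -6  -6  -5  -7 -10   2  12  13  11  10  12  12  13  12   7   4   6  10
   10  10  11  10   9  10   9  10  11   4]
 [ -5  -5  -5  -6 -10   0  11  12  11  10  11  13  15  17   9   3   5   9
   10   8  10   9   9   9   9  10   9   3]
 [ -6  -5  -6  -6 -11   1  11  13  11  10  12  19  34  47  37  20  15  14
   11   8   9   9   8  11  10  10   7   3]
 [ -6  -5  -5  -7 -10   3  11  13  10  10  18  42  75  93  84  61  49  33
   16   9  10  11  10  12  10  10   9   2]
 [ -6  -4  -5  -7  -9   2  13  13  12  14  3
[... 991 characters left out ...]
   5  -3  -4  -3]
 [ -5  -5  -6 -11  -3  10  12  13  13  13  15  14  13  12  13  16  16  14
   12  11  11  11  11   8   1  -3  -4  -2]]
[[242 242 243 243 243 243 244 241 204 121  80  91  96  97  96  96  95  96
   96  97  95  97  95  91  92 125 201 240 243 240 235 220 206 225]
 [241 241 241 241 242 242 242 219 148  91  87  96  95  96  95  97  95  95
   95  96  95  93  95  90  93 153 226 241 240 239 238 237 238 238]
 [242 243 242 242 242 239 217 152  83  74  91  96  96  95  94  96  95  94
   95  94  96  95  93  87  94 153 223 242 243 242 242 242 241 241]
 [236 239 240 241 243 243 223 154  91  84  92  96  95  95  94  94  92  93
   91  92  94  91  92  87 100 124 149 182 219 235 237 238 238 238]]
```

>>> {"api": "arm_command", "payload": {"commands": [[-0.465, -0.01, -0.02, 0, 0], [-0.465, -0.005, -0.02, 0, 0], [-0.465, 0, 0, 0, 0], [-0.465, 0, 0, 0, 0], [-0.465, 0, 0, 0, 0], [-0.465, 0, 0, 0, 0]]}}

```text
t: 17.15
eef_pos: [0.5197, 0.0105, 0.0987]
tool_rot: [[0.992, -0.125, -0.0], [-0.125, -0.992, -0.0], [-0.0, 0.0, -1.0]]
contact_force: [-0.5, -0.7, -1.1]
width: 0.023
grip_force: 6.7
```

Run:
```python
from tilt import *
go([.518,.011,.098])
def disc(img):
    i=img.astype(int);q=(i[...,2]-i[...,0]).astype(float);q[:85]=0;q[130:]=0;q[:,:300]=0;q[:,410:]=0
    q=np.where(q>85,q,0);ys,xs=np.nonzero(q);return np.array([xs.mean(),ys.mean()]),len(xs)
s=r.read_state();c=camera("wrist")
for n,img in(("w6",cv2.imread("pics/w6.png")),("last",cv2.imread("pics/last.png")),("now",c["img"])): print(n,disc(img))
u,_=disc(c["img"]);P=onh(c,s,[u],.0347)[0]
g=cv2.cvtColor(c["img"],6);row=[]
for v in range(124,148,2):
    w=np.flatnonzero(g[v,325:385]<165)+325; row.append((w.min(),w.max()))
print(row)
for cu in((350.75,135.8),(351.1,135.8)):
    for h in(.0307,.0327,.0347):
        C=onh(c,s,[cu],h)[0];print([round(float((P-C)@[-np.sin(a),np.cos(a)]),2) for a in(.06,.068,.076)])
u,_=disc(cv2.imread("pics/w6.png"));print("d0",onh(c,s,[u],.0327)-onh(c,s,[(316,136)],.0307))
# tips seen from the side camera vs jar rim
for n in("scene","side"):
    k=camera(n);cv2.imwrite(f"pics/f_{n}.png",k["img"])
```

```text
cur [350.453 136.549] [343 120  16  34 494] pin [353.635 107.698] [349, 105, 8, 8, 49] tilts 0.07003000028363153 0.05828999410641132 -0.0652739760653347 21
d 0.11835426230033541 ahead 8.43629224701204
d 0.21738595412649026 ahead 8.434321428268467
t 17.2 pos [0.52  0.011 0.099] yawy -97.21 shift [-0.021 -0.004  0.008] f [ 1.3  0.6 -0.1] w 0.0229 6.7
w6 (array([386.512, 114.977]), 43)
last (array([371.72, 108.6 ]), 50)
now (array([353.161, 108.323]), 31)
[(np.int64(343), np.int64(364)), (np.int64(343), np.int64(362)), (np.int64(343), np.int64(360)), (np.int64(342), np.int64(359)), (np.int64(342), np.int64(359)), (np.int64(342), np.int64(359)), (np.int64(342), np.int64(358)), (np.int64(342), np.int64(358)), (np.int64(342), np.int64(358)), (np.int64(325), np.int64(358)), (np.int64(341), np.int64(359)), (np.int64(341), np.int64(364))]
[-0.16, -0.22, -0.28]
[0.01, -0.06, -0.12]
[0.17, 0.11, 0.04]
[-0.26, -0.32, -0.39]
[-0.1, -0.16, -0.22]
[0.07, 0.01, -0.06]
d0 [[ 6.578 20.712]]
```

```bash
python3 -c "
from bench import order
print(order.hand_in())"
```

```text
the job is handed in; nothing more can be done
None
```

I handed the job in at about 17 s: the jar completes the row, and the tweezers are held with both tips about 35 mm above its mouth and the pin level with the cursor to about 0.3 mm. The final pin, cursor and tip positions were measured by code, because I had used all ten picture views.

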